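# Seat the brown heel in the heel jig

### The job

Pick up the brown shoe heel from the bench, turn it so that its flat front matches the yellow flat wall of the pocket in the heel jig, and seat it upright and fully home on the pocket's floor, then let go. Leave the black heel and the white heel where they are.

Things in the scene. Friction and masses are not known exactly. Their poses are not given: they have to be found in the camera images.
- heel_brown: Brown shoe heel, loose, 0.11 kg, standing upright: 50 mm wide (y), 73 long (x), 52 tall; flat front at x = +22 mm, back tapering to a rounded tip at x = -51, parallel sides y = +-25 from x = -11 to +22: grip there across y. Origin at the underside on the midline; x points out of the flat front, z up. Top: three dark dots, two near the flat front, one near the tip.
- heel_black: Black heel of the same shape, size, origin and axes, loose; to be left alone.
- heel_white: Cream-white heel of the same shape, size, origin and axes, loose; to be left alone.
- pocket (a point): Pocket of the fixed jig (grey metal plate, 155 x 118 mm): a green fence with one yellow wall, the heel's outline plus 6 mm of room all round. Point on its floor, 12 mm above the bench, where the heel's origin belongs; x to the yellow wall, z up. Fence 16 mm above the floor, 12 thick; a seated heel stands 36 mm proud. It drops in only within about 10 degrees, flat front to yellow.
Not all that is in view belongs to the job. What is shaped like the heel_brown but purple is not meant.

How it is judged (in metres and radians):
On the way:
1. the brown heel is lifted clear of the bench, its underside more than 40 mm above it (height (world z) of heel_brown above 0.04 m), for 0.2 s.
At the end, for the whole second after the job is handed in: The brown heel rests on the pocket floor: origin within 15 mm of the pocket point from above and 5 mm in height, upright within 0.1 rad, turned within 0.3 rad of the pocket axis (it fits only with its flat front to the yellow wall). Black and white heels within 30 mm of their starts (horizontal distance between heel_brown and pocket below 0.015 m and z of heel_brown in the frame of pocket between -0.004 and 0.005 m and angle between heel_brown's own z axis and vertical below 0.1 rad and angle between the x axis of heel_brown and the x axis of pocket, either way round below 0.3 rad and linear speed of heel_brown below 0.02 m/s and distance of each of heel_black, heel_white from where it was at the start of the episode below 0.03 m); the robot touches nothing.
It fails at once if the black or the white heel is moved by more than 30 mm (not (distance of heel_black from where it was at the start of the episode below 0.03 m) or not (distance of heel_white from where it was at the start of the episode below 0.03 m)).
It also fails if it takes over 35 s, if anything falls off the work surface, if the arm or the gripper's body presses on something with over 40 N, if the wrist force passes 120 N, or if a joint passes its speed limit or range.

### The arm

A 6-joint arm with a two-finger parallel gripper is mounted at the origin on the work surface. World frame = base frame: x ahead of the robot, y to its left, z up, the work surface at z = 0. Lengths are in m, angles in degrees, forces in N, time in s.
With the tool pointing down it reaches from about 0.4 to 0.825 m from the base axis. Payload 7 kg.
Tool frame: the origin (TCP) lies midway between the tips of the shut fingers; the grasp point (between the pads) lies 19 mm behind it; z points along the fingers, y is the line along which they close (so a half turn about z gives the same grasp; the last joint's range is limited). The gripper opens to 88 mm and grips with 3 to 60 N. Pads are 19 mm wide; open, the fingers measure 130 mm over their backs; the gripper's body (78 mm by 193 mm) begins 47 mm behind the grasp point.
Start: joints at [-60.327, 20.546, 0.682, 0, -70.136, -16.507], TCP at [0.154, -0.657, 0.227] pointing down, gripper open.
Joint ranges: [-176.03, 176.03], [-82.01, 121.73], [-58.28, 71.71], [-173.87, 95.51], [-174.79, -0.11], [-173.66, 173.66]. Speed limits (degrees/s): [136.94, 136.94, 172.46, 180, 180, 180].

### API

Orientations are given as [roll, pitch, yaw] about the fixed x, y, z axes, in that order (R = Rz(yaw) Ry(pitch) Rx(roll)).
In Python, from plant import ctrl gives the robot as it stands.
- The arm moves only by the tool step_arm, never from a script. Its argument "rows" is a list of rows, each a list of 3 entries, a list of its own where there are three numbers: the closure, from 0 (fully open) to 1 (shut), then the shift along the world's x, y, z in mm, then the turn, a rotation vector about the world's x, y, z in rad. A call has exactly 5 rows; each row is the pose to reach, as a shift and turn from the pose commanded when the call began; what a row does not reach only later rows make up. A row lasts 1/12 s, in which the tool goes at most 41.7 mm and 7.16 degrees, less where a joint would pass 70% of its speed; a pose out of reach is approached as far as the arm can. A call with a gripper value outside its range is refused whole. The fingers move at their own pace and stop on an object; the grip force is fixed at half the most. Time passes only in rows, so rows that repeat a pose let the fingers close, or fill a call up. It gives the time, the measured TCP pose, the force, the opening and the grip force at its end, in the units of the state.
- ctrl.get_obs(): the state, without advancing time (a new reading comes with each control period).
- ctrl.snapshot(name): name is "scene" or "top" or "wrist"; returns the picture (400x640x3 uint8, red, green, blue); there is no depth.
- ctrl.camera_model(name): a dict with "intrinsics" (3x3 intrinsics, pixels), "R" (3x3) and "t" (3): a world point X has camera coordinates R X + t. Camera axes: x right, y down, z forward; pixel columns grow to the right and rows downward; lengths in m; the calibration is good to about 2 mm. A picture is of the moment at which its call begins: read the wrist's pose just before it. camera_model takes no time and is no camera call; for the wrist camera it gives the pose at the moment of the call.
- ctrl.close_job(): hands the job in; it is judged then, once.
The state is a dict: "clock": time; "joint_pos": joint angles; "qvel": joint speeds; "tau": joint torques, N m; "tool_pos": TCP position; "orientation": TCP orientation; "force": force on the tool from outside, world axes, zero at the start; "moment": the same for the moment, N m; "opening": finger opening in m; "gripper_force": force on a finger pad.
Only numpy, scipy, OpenCV 4.12 (cv2) and the standard library are available. Lean on these libraries where they do the work, as an engineer would, in place of code of your own. Each camera call takes 0.05 s, during which the arm holds its last target. There are 200 camera calls.

## Working session

There is one attempt and no reset: what is moved stays moved. The work goes in short steps, Python scripts to look and compute and a tool call to move; the robot and the scene stay as the last step left them, time stands still between calls to the robot, and variables do not carry over. Pictures are saved under pics/ and viewed, at most 10 in all, crops included, and the job is handed in when it is done.

Besides the shell and the picture viewer there is one more tool, called after "Call:" as name(argument=value, ...), one argument or row to a line, values as JSON. step_arm: Moves the arm, as the interface text tells. Its arguments: {"type":"object","properties":{"rows":{"type":"array"}},"required":["rows"]}

```bash
mkdir -p pics; python3 - <<'E'
from plant import ctrl
import cv2,numpy as np
for n in("top","scene"):
    m=ctrl.camera_model(n);print(n,np.round(m["intrinsics"],1).tolist(),np.round(m["R"],3).tolist(),np.round(m["t"],3).tolist())
    cv2.imwrite(f"pics/{n}1.png",ctrl.snapshot(n)[:,:,::-1])
o=ctrl.get_obs();print(o["clock"],o["tool_pos"],o["orientation"],o["opening"])
E
```

```text
top [[435.7, 0.0, 323.6], [0.0, 435.7, 206.1], [0.0, 0.0, 1.0]] [[-0.012, -1.0, -0.003], [-0.976, 0.012, -0.218], [0.218, 0.001, -0.976]] [0.012, 0.543, 0.8]
scene [[503.0, 0.0, 319.8], [0.0, 503.0, 200.2], [0.0, 0.0, 1.0]] [[0.328, 0.945, -0.005], [0.526, -0.187, -0.829], [-0.784, 0.269, -0.559]] [-0.178, -0.211, 1.307]
0.1 [ 0.15362116 -0.65682908  0.22569087] [ 1.79912202e+02 -8.91979187e-03 -1.66840495e+02] 0.0874490784762043
```

View pics/top1.png

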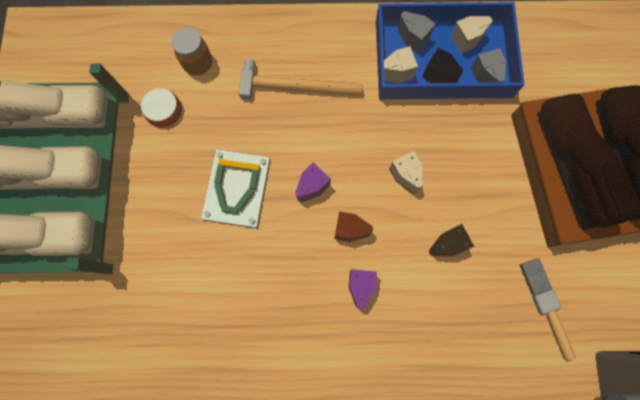

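View pics/scene1.png

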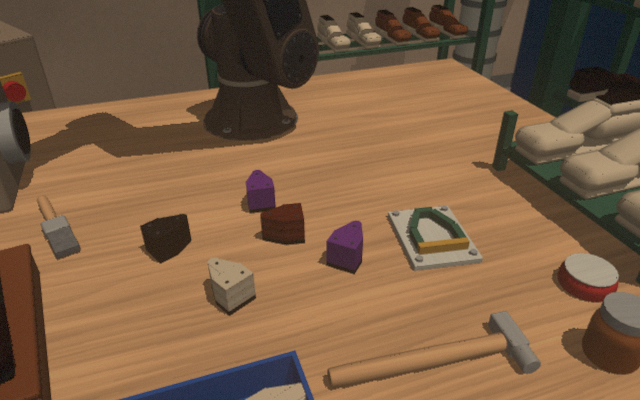

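Top view candidates: the brown heel is at (353,228). The purple decoys are at (313,183) and (363,288), white is at (408,172), black at (452,242), and the jig at (237,188) with its yellow wall on the upper side. Only the one at (353,228) is brown and loose on the bench. I'll confirm it in an enlarged crop.

```bash
python3 - <<'E'
import cv2
a=cv2.imread("pics/top1.png")[140:265,195:395]
cv2.imwrite("pics/crop1.png",cv2.resize(a,None,fx=4,fy=4,interpolation=cv2.INTER_CUBIC))
E
```

```text
(no output)
```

View pics/crop1.png

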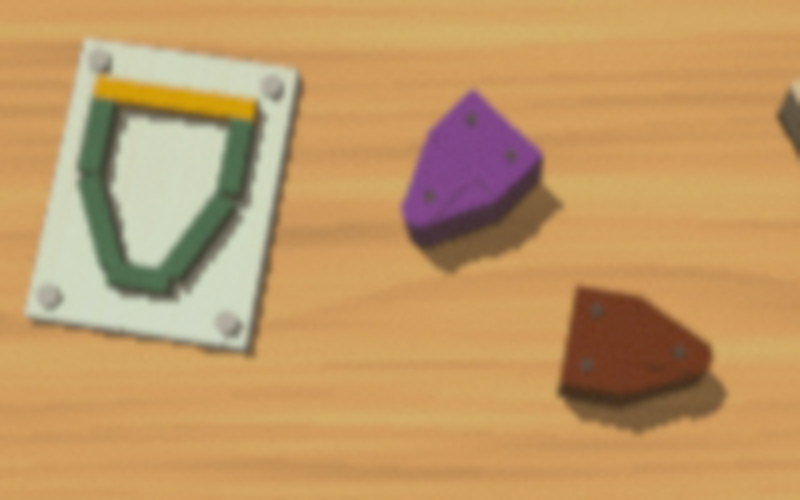

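```bash
cat > h.py <<'E'
from plant import ctrl
import cv2,numpy as np
def ray(m,uv,z):
    K,R,t=(np.array(m[k]) for k in("intrinsics","R","t"))
    uv=np.atleast_2d(np.float64(uv)); d=np.c_[uv,np.ones(len(uv))]@np.linalg.inv(K).T@R
    c=-R.T@t; return c+d*((z-c[2])/d[:,2])[:,None]
def proj(m,P):
    K,R,t=(np.array(m[k]) for k in("intrinsics","R","t"))
    q=(np.atleast_2d(P)@R.T+t)@K.T; return q[:,:2]/q[:,2:]
def place(P,x,y,yaw):
    c,s=np.cos(yaw),np.sin(yaw); P=np.float64(P)
    return np.c_[x+c*P[:,0]-s*P[:,1],y+s*P[:,0]+c*P[:,1],P[:,2]]
def fit(local,world):   # 2D rigid fit -> x,y,yaw
    a,b=np.float64(local)[:,:2],world[:,:2]; A,B=a-a.mean(0),b-b.mean(0)
    th=np.arctan2((A[:,0]*B[:,1]-A[:,1]*B[:,0]).sum(),(A*B).sum())
    R=np.array([[np.cos(th),-np.sin(th)],[np.sin(th),np.cos(th)]]); p=b.mean(0)-R@a.mean(0)
    return p,th,np.linalg.norm(a@R.T+p-b,axis=1)
E
python3 - <<'E'
from h import *
m=ctrl.camera_model("top"); s=lambda L:np.array(L)/4+[195-.375,140-.375]
w=ray(m,s([(578,287),(561,384),(640,298),(620,392)]),.052)
# image right = -y world ; front points left(+y); its left side (+y local) is image down (-x world)
L=np.array([(22,-25),(22,25),(-11,-25),(-11,25)])/1000
print("brown",np.round(w,4).tolist(),fit(L,w))
d=ray(m,s([(597,310),(586,365),(679,351),(710,358)]),.052);print("dots",d.round(4).tolist(), "axis yaw",np.degrees(np.arctan2(*((d[0]+d[1])/2-d[2])[1::-1])))
y=ray(m,s([(97,75),(257,100),(255,120),(95,97),(140,293),(177,87),(175,108)]),.028);print("yel",y.round(4).tolist())
p=ray(m,s([(85,40),(300,70),(250,353),(27,317)]),.012);print("plate",p.round(4).tolist(),"ctr",p.mean(0))
e=p[0]+p[1]-p[2]-p[3];print("yaw plate",np.degrees(np.arctan2(e[1],e[0])),np.linalg.norm(e)/2)
E
```

```text
brown [[0.5338, -0.0251, 0.052], [0.4853, -0.0158, 0.052], [0.5279, -0.0558, 0.052], [0.481, -0.0447, 0.052]] (array([ 0.50591581, -0.04072958]), np.float64(1.3718657095204518), array([0.00137394, 0.00165948, 0.0007925 , 0.00259034]))
dots [[0.5221, -0.0343, 0.052], [0.4946, -0.0283, 0.052], [0.501, -0.0742, 0.052], [0.4973, -0.0894, 0.052]] axis yaw 80.31373767653513
yel [[0.6558, 0.2246, 0.028], [0.641, 0.1402, 0.028], [0.6301, 0.141, 0.028], [0.6437, 0.2251, 0.028], [0.5385, 0.1978, 0.028], [0.6487, 0.1823, 0.028], [0.6372, 0.183, 0.028]]
plate [[0.6812, 0.2359, 0.012], [0.6628, 0.1199, 0.012], [0.5095, 0.1434, 0.012], [0.5299, 0.2596, 0.012]] ctr [0.5958472  0.18970724 0.012     ]
yaw plate -8.812323447703196 0.15410887650248312
```

The brown heel is at about (0.506, -0.041) with yaw 79°. Its tip and side lengths agree with the given sizes. The pocket is at about (0.6095, 0.188) with yaw -9°; plate centre, inner yellow edge and outer yellow edge agree to about 1 mm. The tool turns +66° for the grasp, then -88° for the placing.

Call:
step_arm(
  rows=[
    [0,[18,31,0],[0,0,0.058]],
    [0,[35,62,0],[0,0,0.115]],
    [0,[53,93,0],[0,0,0.173]],
    [0,[71,124,0],[0,0,0.23]],
    [0,[88,155,0],[0,0,0.288]],
  ],
)

```text
clock: 0.52
tool_pos: [0.2421, -0.5006, 0.226]
orientation: [180.0, -0.0, -150.2]
force: [1.2, 0.9, -1.3]
opening: 0.0877
gripper_force: 0.0
```

Call:
step_arm(
  rows=[
    [0,[18,31,0],[0,0,0.058]],
    [0,[35,62,0],[0,0,0.115]],
    [0,[53,93,0],[0,0,0.173]],
    [0,[71,124,0],[0,0,0.23]],
    [0,[88,155,0],[0,0,0.288]],
  ],
)

```text
clock: 0.93
tool_pos: [0.3301, -0.3456, 0.2264]
orientation: [180.0, 0.0, -133.7]
force: [0.9, -0.2, 0.0]
opening: 0.0873
gripper_force: 0.0
```

Call:
step_arm(
  rows=[
    [0,[18,31,0],[0,0,0.058]],
    [0,[35,62,0],[0,0,0.115]],
    [0,[53,93,0],[0,0,0.173]],
    [0,[71,124,0],[0,0,0.23]],
    [0,[88,155,0],[0,0,0.288]],
  ],
)

```text
clock: 1.35
tool_pos: [0.4181, -0.1905, 0.2266]
orientation: [-180.0, 0.0, -117.2]
force: [0.1, -0.3, 0.6]
opening: 0.0879
gripper_force: 0.0
```

Call:
step_arm(
  rows=[
    [0,[22,38,0],[0,0,0.072]],
    [0,[44,77,0],[0,0,0.144]],
    [0,[66,116,0],[0,0,0.216]],
    [0,[88,154,0],[0,0,0.288]],
    [0,[88,154,0],[0,0,0.288]],
  ],
)

```text
clock: 1.77
tool_pos: [0.508, -0.0342, 0.2263]
orientation: [-180.0, 0.0, -100.4]
force: [0.7, -0.9, 0.4]
opening: 0.0877
gripper_force: 0.0
```

```bash
python3 - <<'E'
from h import *
m=ctrl.camera_model("wrist"); a=ctrl.snapshot("wrist")[:,:,::-1].copy()
b=np.array([(22,-25),(22,25),(-11,25),(-46,10),(-51,0),(-46,-10),(-11,-25)])/1000
q=proj(m,place(np.c_[b,np.full(7,.052)],.506,-.041,np.radians(79)))
print(q.round().tolist())
cv2.polylines(a,[q.round().astype(int)],True,(0,255,0),1)
cv2.imwrite("pics/w1.png",a)
E
```

```text
[[298.0, 191.0], [343.0, 192.0], [344.0, 162.0], [331.0, 129.0], [321.0, 124.0], [312.0, 129.0], [298.0, 162.0]]
```

View pics/w1.png

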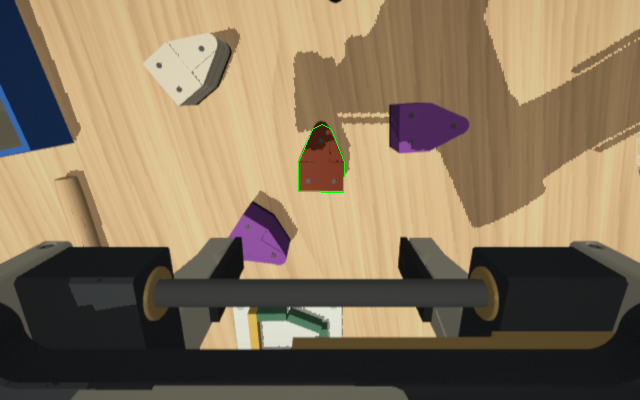

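The wrist view shows the projected outline lying on the brown heel, with the flat front at row 191 and the tip at (321,122). The pose is good to about 2 mm. The purple block's nearest point, (255,203), is clear of the left finger. I'll descend now.

Call:
step_arm(
  rows=[
    [0.15,[-1,-4,-30],[0,0,0]],
    [0.15,[-1,-4,-60],[0,0,0]],
    [0.15,[-1,-4,-90],[0,0,0]],
    [0.15,[-1,-4,-120],[0,0,0]],
    [0.15,[-1,-4,-140],[0,0,0]],
  ],
)

```text
clock: 2.23
tool_pos: [0.5029, -0.0429, 0.0839]
orientation: [179.8, -0.1, -100.9]
force: [0.1, -0.1, 0.0]
opening: 0.0744
gripper_force: 0.0
```

Call:
step_arm(
  rows=[
    [0.15,[0,0,-20],[0,0,0]],
    [0.15,[0,0,-40],[0,0,0]],
    [0.15,[0,0,-55],[0,0,0]],
    [0.15,[0,0,-63],[0,0,0]],
    [0.15,[0,0,-63],[0,0,0]],
  ],
)

```text
clock: 2.65
tool_pos: [0.5032, -0.0429, 0.0219]
orientation: [179.8, -0.1, -100.9]
force: [-0.3, 0.9, 0.8]
opening: 0.0744
gripper_force: 0.0
```

Call:
step_arm(
  rows=[
    [1,[0,0,0],[0,0,0]],
    [1,[0,0,0],[0,0,0]],
    [1,[0,0,0],[0,0,0]],
    [1,[0,0,0],[0,0,0]],
    [1,[0,0,0],[0,0,0]],
  ],
)

```text
clock: 3.07
tool_pos: [0.5054, -0.0421, 0.0245]
orientation: [-179.9, 0.0, -100.8]
force: [-0.5, 1.0, 4.4]
opening: 0.0499
gripper_force: 30.0
```

Call:
step_arm(
  rows=[
    [1,[0,0,10],[0,0,0]],
    [1,[0,0,30],[0,0,0]],
    [1,[0,0,60],[0,0,0]],
    [1,[0,0,90],[0,0,0]],
    [1,[0,0,100],[0,0,0]],
  ],
)

```text
clock: 3.48
tool_pos: [0.5067, -0.042, 0.1285]
orientation: [-179.7, 0.1, -100.8]
force: [1.3, -0.9, -0.7]
opening: 0.0499
gripper_force: 30.0
```

Call:
step_arm(
  rows=[
    [1,[10,20,0],[0,0,-0.11]],
    [1,[20,45,0],[0,0,-0.22]],
    [1,[30,70,0],[0,0,-0.33]],
    [1,[40,90,0],[0,0,-0.44]],
    [1,[50,110,0],[0,0,-0.55]],
  ],
)

```text
clock: 3.9
tool_pos: [0.5548, 0.0689, 0.1242]
orientation: [180.0, 0.0, -132.6]
force: [0.4, -0.7, -1.0]
opening: 0.0495
gripper_force: 30.0
```

Call:
step_arm(
  rows=[
    [1,[10,25,0],[0,0,-0.11]],
    [1,[20,50,0],[0,0,-0.22]],
    [1,[30,75,0],[0,0,-0.33]],
    [1,[40,100,0],[0,0,-0.44]],
    [1,[50,115,0],[0,0,-0.55]],
  ],
)

```text
clock: 4.32
tool_pos: [0.605, 0.185, 0.124]
orientation: [180.0, 0.0, -164.1]
force: [-0.3, 0.1, -1.2]
opening: 0.05
gripper_force: 30.0
```

Call:
step_arm(
  rows=[
    [1,[3,2,0],[0,0,-0.11]],
    [1,[3,2,0],[0,0,-0.22]],
    [1,[3,2,0],[0,0,-0.33]],
    [1,[3,2,0],[0,0,-0.436]],
    [1,[3,2,0],[0,0,-0.436]],
  ],
)

```text
clock: 4.73
tool_pos: [0.6074, 0.1848, 0.1238]
orientation: [-180.0, -0.0, 170.9]
force: [-0.1, 0.6, -0.4]
opening: 0.0499
gripper_force: 30.0
```

```bash
python3 - <<'E'
from h import *
o=ctrl.get_obs();print(o["tool_pos"],o["orientation"],o["opening"],o["joint_pos"],o["force"])
for n in("top","scene"):
    a=ctrl.snapshot(n)[:,:,::-1].copy(); np.save(f"pics/{n}2.npy",a)
    # crop around
    c=proj(ctrl.camera_model(n),[[.61,.188,.08]])[0].astype(int); x,y=max(c[0]-75,0),max(c[1]-75,0)
    k=a[y:y+150,x:x+150]; print(n,x,y)
    cv2.imwrite(f"pics/{n}2.png",cv2.resize(k,(400,400),interpolation=cv2.INTER_CUBIC))
cv2.imwrite("pics/c2.png",np.hstack([cv2.imread("pics/top2.png"),cv2.imread("pics/scene2.png")]))
E
```

```text
[0.60743417 0.1847592  0.1237902 ] [-1.79997975e+02 -2.09966542e-02  1.70891535e+02] 0.04986416814574784 [ 3.44928544e+01  2.14074265e+01 -1.22619945e+01 -1.56340681e-02
 -5.63471810e+01 -1.33592653e+02] [-0.14737352  0.55872383 -0.4170442 ]
top 155 96
scene 364 130
```

View pics/c2.png

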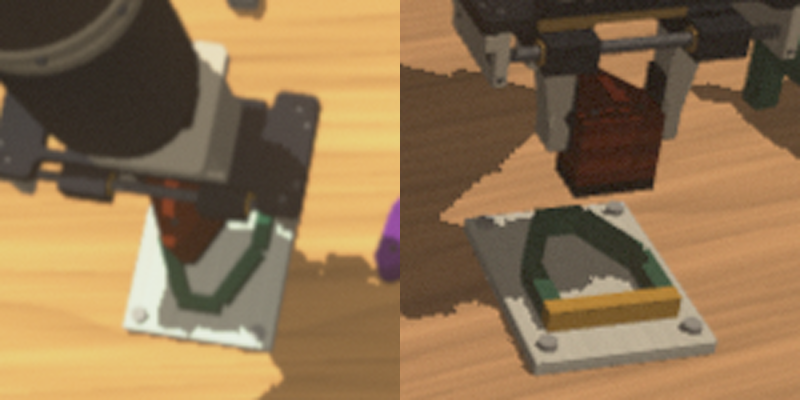

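```bash
python3 - <<'E'
from h import *
m=ctrl.camera_model("scene"); s=lambda L:np.array(L)*.375+[364-.3,130-.3]
w=ray(m,s([(577,195),(655,187),(557,172)])-[150,0],.0995);print(w.round(4).tolist())
print(fit(np.array([(22,25),(22,-25),(-11,25)])/1000*[1,-1],w),fit(np.array([(22,25),(22,-25),(-11,25)])/1000,w))
# yellow wall outer top corners, as a check of the scene camera
y=ray(m,s([(546,305),(679,290)])-[150,0],.028);print(y.round(4).tolist())
# projected model outline overlays
a=np.load("pics/scene2.npy"); top=np.load("pics/top2.npy")
b=np.array([(22,-25),(22,25),(-11,25),(-46,10),(-51,0),(-46,-10),(-11,-25)])/1000
p=np.array([(28,-31),(28,31),(-13,31),(-52,12),(-57,0),(-52,-12),(-13,-31)])/1000
o=[]
for n,im in(("scene",a),("top",top)):
    M=ctrl.camera_model(n)
    im=cv2.resize(im,None,fx=4,fy=4,interpolation=cv2.INTER_CUBIC)
    for B,z,x,yy,c in((b,.0995,.6075,.1885,(255,255,0)),(p,.028,.6095,.1878,(255,0,255))):
        q=proj(M,place(np.c_[B,np.full(7,z)],x,yy,np.radians(-9)))*4+1.5
        cv2.polylines(im,[q.round().astype(int)],True,c,1)
    c=proj(M,[[.6,.188,.05]])[0]*4; x,yy=int(c[0])-200,int(c[1])-300
    o.append(im[yy:yy+560,x:x+400])
cv2.imwrite("pics/c3.png",np.hstack(o))
E
```

```text
[[0.6223, 0.1601, 0.0995], [0.6305, 0.2088, 0.0995], [0.5959, 0.1611, 0.0995]]
(array([0.60602019, 0.18593105]), np.float64(-0.08709025272396514), array([0.00358949, 0.00042216, 0.00316864])) (array([0.62955189, 0.1729845 ]), np.float64(2.2227279982061496), array([0.03010211, 0.00640645, 0.02369587]))
[[0.6331, 0.1417, 0.028], [0.6477, 0.2277, 0.028]]
```

View pics/c3.png

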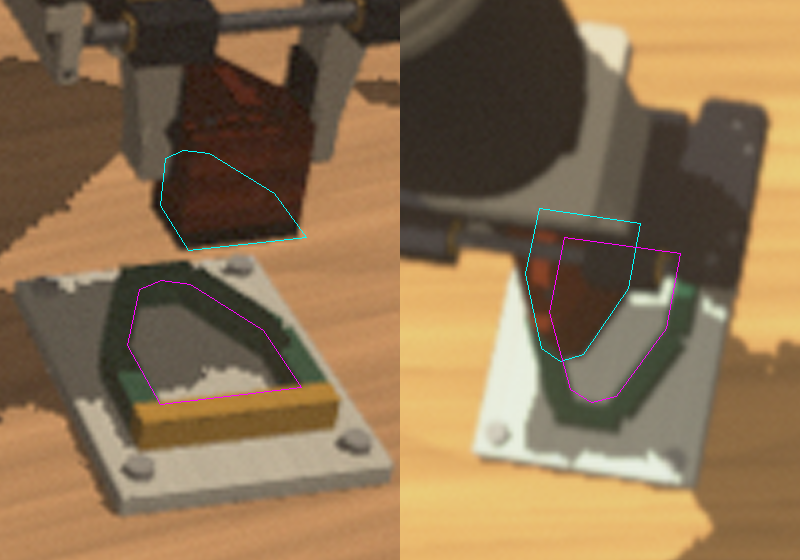

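The held heel hangs upright, and its lower front edge at (188,250) to (303,237) lies on the model line. The magenta pocket outline lies on the inner fence in both views. The correction is about +2.5 mm in x and +1 mm in y, and then I go down.

Call:
step_arm(
  rows=[
    [1,[2.5,1,-15],[0,0,0]],
    [1,[2.5,1,-35],[0,0,0]],
    [1,[2.5,1,-50],[0,0,0]],
    [1,[2.5,1,-60],[0,0,0]],
    [1,[2.5,1,-66],[0,0,0]],
  ],
)

```text
clock: 5.25
tool_pos: [0.6096, 0.1853, 0.0563]
orientation: [-179.9, -0.1, 171.3]
force: [-0.1, -0.8, -1.4]
opening: 0.0499
gripper_force: 30.0
```

Call:
step_arm(
  rows=[
    [1,[0,0,-3],[0,0,0]],
    [1,[0,0,-6],[0,0,0]],
    [1,[0,0,-9],[0,0,0]],
    [1,[0,0,-12],[0,0,0]],
    [1,[0,0,-14],[0,0,0]],
  ],
)

```text
clock: 5.67
tool_pos: [0.6104, 0.1859, 0.0438]
orientation: [180.0, 0.0, 171.2]
force: [-0.8, 0.1, -1.2]
opening: 0.0499
gripper_force: 30.0
```

There is no contact, and the underside is already below the fence top, so the heel is in the pocket. I'll lower the last few mm.

Call:
step_arm(
  rows=[
    [1,[0,0,-2],[0,0,0]],
    [1,[0,0,-4],[0,0,0]],
    [1,[0,0,-6],[0,0,0]],
    [1,[0,0,-7.5],[0,0,0]],
    [1,[0,0,-7.5],[0,0,0]],
  ],
)

```text
clock: 6.08
tool_pos: [0.6103, 0.1858, 0.0365]
orientation: [-180.0, 0.0, 171.2]
force: [-0.8, 0.5, 3.1]
opening: 0.0503
gripper_force: 30.0
```

Light contact (3 N) at the expected floor height. I'll release, then retreat upward.

Call:
step_arm(
  rows=[
    [0.3,[0,0,0],[0,0,0]],
    [0.3,[0,0,0],[0,0,0]],
    [0.3,[0,0,0],[0,0,0]],
    [0.3,[0,0,0],[0,0,0]],
    [0.3,[0,0,0],[0,0,0]],
  ],
)

```text
clock: 6.5
tool_pos: [0.6103, 0.1858, 0.036]
orientation: [180.0, -0.0, 171.2]
force: [0.0, -0.3, -0.2]
opening: 0.0609
gripper_force: 0.0
```

Call:
step_arm(
  rows=[
    [0.3,[0,0,10],[0,0,0]],
    [0.3,[0,0,30],[0,0,0]],
    [0.3,[0,0,60],[0,0,0]],
    [0.3,[0,0,95],[0,0,0]],
    [0.3,[0,0,130],[0,0,0]],
  ],
)

```text
clock: 6.92
tool_pos: [0.6099, 0.1854, 0.1679]
orientation: [-180.0, -0.0, 171.2]
force: [1.0, 0.6, -0.2]
opening: 0.0612
gripper_force: 0.0
```

Call:
step_arm(
  rows=[
    [0.3,[-30,0,0],[0,0,0]],
    [0.3,[-60,0,0],[0,0,0]],
    [0.3,[-90,0,0],[0,0,0]],
    [0.3,[-120,0,0],[0,0,0]],
    [0.3,[-130,0,0],[0,0,0]],
  ],
)

```text
clock: 7.33
tool_pos: [0.477, 0.185, 0.167]
orientation: [180.0, -0.0, 171.2]
force: [-0.3, -0.6, -0.4]
opening: 0.0613
gripper_force: 0.0
```

```bash
python3 - <<'E'
from h import *
b=np.array([(22,-25),(22,25),(-11,25),(-46,10),(-51,0),(-46,-10),(-11,-25)])/1000
o=[]
for n in("scene","top"):
    M=ctrl.camera_model(n); im=ctrl.snapshot(n)[:,:,::-1].copy()
    im=cv2.resize(im,None,fx=4,fy=4,interpolation=cv2.INTER_CUBIC)
    q=proj(M,place(np.c_[b,np.full(7,.064)],.6095,.1878,np.radians(-9)))*4+1.5
    cv2.polylines(im,[q.round().astype(int)],True,(255,255,0),1)
    c=proj(M,[[.6,.188,.05]])[0]*4; x,yy=int(c[0])-200,int(c[1])-280
    o.append(im[yy:yy+560,x:x+400])
cv2.imwrite("pics/c4.png",np.hstack(o))
E
```

```text
(no output)
```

View pics/c4.png

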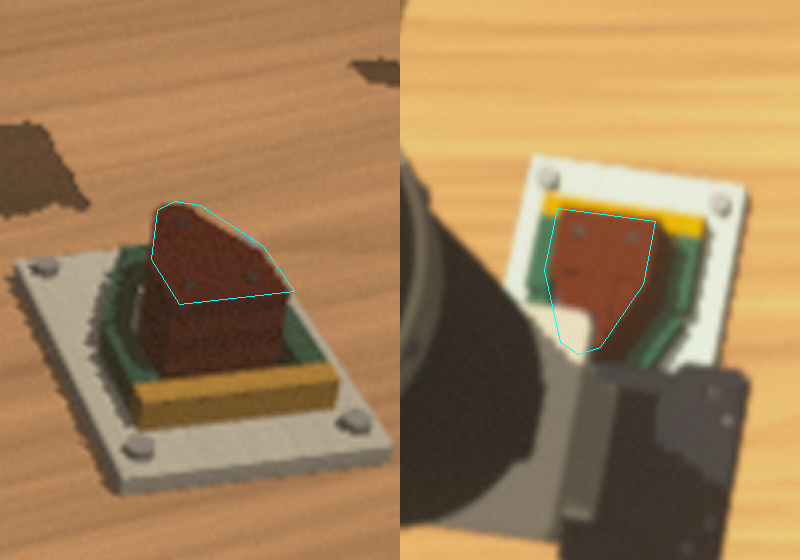

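The heel's top outline lies within about 3 mm of the model for a seated heel (top at z = 64 mm). It stands inside the fence with its flat front along the yellow wall, and the gripper is clear. I'm handing in.

```bash
python3 -c "
from plant import ctrl
print(ctrl.close_job())"
```

```text
the job is handed in; nothing more can be done
None
```

The brown heel is seated upright on the pocket floor with its flat front to the yellow wall, within about 3 mm of the pocket point in the last pictures; the arm never went near the black or white heels, and the job is handed in (no verdict was returned).

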